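# Feel for the hidden release button in the tub's lid and press it

### The job

Open the pouring flap of the round white-lidded tub: feel lightly with a fingertip over the near side of the flat lid for the flush release button, which is the same white as the lid, and press it in so that the flap springs right open; then let the button come back up and take your hand away. Only touch and press: do not pick up, tip or shove the tub, do not lean hard on its lid, and leave everything else on the cart where it is.

Things in the scene. Friction and masses are not known exactly. Their poses are not given: they have to be found in the camera images.
- tub: the storage tub: round, blue-grey, loose on the tray, about 1 kg, flat white screw lid; 204 mm across, 120 mm tall. Origin under its centre, z up. The lid stops at a different turn each time: seen from the centre, its release button lies anywhere within 65 degrees either side of the tub's own -x. No reading gives that turn: feel for the button (or see its thin dark seam).
- lid_top (a point): the centre of the lid's flat upper face, 120 mm above the tub's underside; axes of the tub, not of the lid. The face is level, firm plastic (gives under 1 mm at 10 N) out to 99 mm from the centre. On the lid, from the centre outwards: free edge of the flush flap at 37 mm, a bar, the button's well from 44 to 88 mm.
- release (a joint): the release button: flat pad of the lid's white, 42 mm radially, 56 mm tangentially, in a well 44 x 58 mm, middle 66 mm from the lid's centre, top 2.5 mm below the lid's face. Value: how far it is pressed straight down, m; 0 up, 0.006 fully in (8.5 mm below the lid's face). Sprung: 1.3 N to start, 5 N fully in, trips the catch at about 0.0035, comes back when let go. Elsewhere the lid hardly gives.
- flap (a joint): the pouring flap, 60 x 56 mm, between the button and a hinge 24 mm beyond the lid's centre: angle in rad, 0 shut and flush, 1.2 fully open (its stop). The catch holds it shut; once the button frees it, its spring swings it up to the stop in about half a second, away from the button, its free edge rising to about 56 mm above the lid.
- blender_base: the black plastic blender base, round, 180 mm across and 180 mm tall, 1.8 kg; origin under its centre. A bystander.
- jug: the blender's glass jug standing upside down, its mouth on the tray: 144 mm across, 224 mm tall, with a handle reaching 120 mm from its axis; origin under its centre. A bystander.
- scraper: a scraper lying flat: wooden handle and red silicone blade, 297 mm long, 56 mm wide, 18 mm thick; origin under the middle, blade towards its +x. A bystander.
- sieve: a round steel sieve lying dome upward, 152 mm across, 63 mm tall, with a flat handle reaching 205 mm from its centre towards its -x; origin under the dome's centre. A bystander.
- pepper_jar: a small spice jar with a black cap, 52 mm across, 105 mm tall; origin under its centre. A bystander.
- salt_mill: a turned dark wooden mill, 58 mm across, 162 mm tall; origin under its centre. A bystander.
- mug: a blue mug, 82 mm across, 92 mm tall, handle towards its +y; origin under its centre. A bystander.
There are look-alikes about, which are no part of the job. Leave any green look-alike of the tub alone.

How it is judged:
On the way:
1. the release button is pressed in past its catch with the fingers (value of joint release above 0.0032 m and contact force between the fingers and tub above 0.5 N).
At the end, for the whole second after the job is handed in: the flap stands open (more than 1.0 of its 1.2 rad), the button is back up (within 1 mm), and the tub stands level, at rest, within 25 mm of where it was (value of joint flap above 1 rad and value of joint release below 0.001 m and distance of tub from where it was at the start of the episode below 0.025 m and angle between tub's own z axis and vertical below 0.03 rad and linear speed of tub below 0.02 m/s); the robot touches nothing.
It fails at once if the tub is lifted, or shoved more than 25 mm (distance of tub from where it was at the start of the episode above 0.025 m or height (world z) of tub above 0.012 m).
It fails at once if the tub is tipped by more than 6 degrees (angle between tub's own z axis and vertical above 0.1 rad).
It fails at once if the hand leans on the tub or its lid with more than 80 N (contact force between any of the fingers, the arm and tub above 80 N).
It fails at once if a bystander is moved more than 20 mm (distance of any of blender_base, jug, scraper, sieve, pepper_jar, salt_mill, mug from where it was at the start of the episode above 0.02 m).
It also fails if it takes over 58 s, if anything falls off the work surface, if the arm or the gripper's body presses on something with over 40 N, if the wrist force passes 120 N, or if a joint passes its speed limit or range.

### The arm

A 6-joint arm with a two-finger parallel gripper is mounted at the origin on the work surface. World frame = base frame: x ahead of the robot, y to its left, z up, the work surface at z = 0. Lengths are in m, angles in rad, forces in N, time in s.
With the tool pointing down it reaches from about 0.35 to 0.775 m from the base axis. Payload 5.5 kg.
Tool frame: the origin (TCP) lies midway between the tips of the shut fingers; the grasp point (between the pads) lies 19 mm behind it; z points along the fingers, y is the line along which they close (so a half turn about z gives the same grasp; the last joint's range is limited). The gripper opens to 85 mm and grips with 20 to 120 N. Pads are 22 mm wide; open, the fingers measure 114 mm over their backs; the gripper's body (76 mm by 85 mm) begins 54 mm behind the grasp point. The pads swing forward as they close: fully open they stand 13 mm farther back than shut.
Start: joints at [-1.433, 0.313, 0.046, 1.304, 0, 1.431], TCP at [0.158, -0.553, 0.231] pointing down, gripper open.
Joint ranges: [-2.76, 2.76], [-0.86, 1.69], [-1.03, 1.26], [-2.2, 2.34], [-1.47, 1.5], [-3.14, 3.14]. Speed limits (rad/s): [2.57, 2.57, 3.14, 3.14, 3.14, 3.14].

### API

Orientations are given as a unit quaternion [w, x, y, z].
In Python, from workcell import telemetry, imaging, env gives the robot as it stands. The module is installed in compiled form; this text tells all that it offers.
- The arm moves only by the tool step_arm, never from a script. Its argument "moves" is a list of rows, each a list of 3 entries, a list of its own where there are three numbers: the shift along the tool's x, y, z in mm, then the turn, a rotation vector about the tool's x, y, z in rad, then the finger opening in mm, from 0 to 85.4. A call has 1 to 8 rows; each row is the pose to reach, as a shift and turn from the pose commanded when the call began, along the tool's axes at that moment; what a row does not reach only later rows make up. A row lasts 1/12 s, in which the tool goes at most 41.7 mm and 7.16 degrees, less where a joint would pass 70% of its speed; a pose out of reach is approached as far as the arm can. A call with a gripper value outside its range is refused whole. The fingers move at their own pace and stop on an object; "grip_force" is the grip in N (left out, the last holds). Time passes only in rows, so rows that repeat a pose let the fingers close. It gives the time, the measured TCP pose, the force, the opening and the grip force at its end, in the units of the state.
- telemetry.get_state(): the state, without advancing time (a new reading comes with each control period).
- imaging.read_camera(name): name is "side" or "top"; returns the picture (400x640x3 uint8, red, green, blue); there is no depth.
- imaging.camera_params(name): a dict with "camera_matrix" (3x3 intrinsics, pixels), "pose" (4x4, takes a point from camera to world coordinates). Camera axes: x right, y up, looking along -z (the intrinsics and any distortion apply to the point x, -y, -z); pixel columns grow to the right and rows downward; lengths in m; the calibration is good to about 2 mm. A picture is of the moment at which its call begins. camera_params takes no time and is no camera call.
- env.hand_in(): hands the job in; it is judged then, once.
The state is a dict: "clock": time; "joint_pos": joint angles; "qvel": joint speeds; "tau": joint torques, N m; "tcp_pos": TCP position; "orientation": TCP orientation; "wrist_force": force on the tool from outside, world axes, zero at the start; "ft_torque": the same for the moment, N m; "finger_gap": finger opening in m; "grip_force": force on a finger pad.
Only numpy, scipy, OpenCV 4.12 (cv2) and the standard library are available. Lean on these libraries where they do the work, as an engineer would, in place of code of your own. Each camera call takes 0.05 s, during which the arm holds its last target. There are 200 camera calls.

## Working session

There is one attempt and no reset: what is moved stays moved. The work goes in short steps, Python scripts to look and compute and a tool call to move; the robot and the scene stay as the last step left them, time stands still between calls to the robot, and variables do not carry over. Pictures are saved under pics/ and viewed, at most 10 in all, crops included, and the job is handed in when it is done.

Besides the shell and the picture viewer there is one more tool, called after "Emit:" in YAML: its name, and indented under it one key for each argument. step_arm: Moves the arm, as the interface text tells. Its arguments: {"type":"object","properties":{"moves":{"type":"array"},"grip_force":{"type":"number"}},"required":["moves"]}

```bash
mkdir -p pics
python3 - <<'E'
from workcell import telemetry, imaging
import cv2,numpy as np
np.set_printoptions(precision=4,suppress=True)
for n in("side","top"):
    cv2.imwrite(f"pics/{n}0.png",imaging.read_camera(n)[:,:,::-1]); p=imaging.camera_params(n); print(n,p)
s=telemetry.get_state(); print(s)
E
```

```text
side {'camera_matrix': array([[410.1773,   0.    , 315.3334],
       [  0.    , 410.1773, 200.7813],
       [  0.    ,   0.    ,   1.    ]]), 'pose': array([[ 0.9806, -0.1653,  0.105 ,  0.6719],
       [ 0.1957,  0.8093, -0.5539, -0.7218],
       [ 0.0066,  0.5637,  0.8259,  1.1526],
       [ 0.    ,  0.    ,  0.    ,  1.    ]])}
top {'camera_matrix': array([[361.6699,   0.    , 321.565 ],
       [  0.    , 361.6699, 195.8845],
       [  0.    ,   0.    ,   1.    ]]), 'pose': array([[-0.0553,  0.9772, -0.2048,  0.361 ],
       [-0.9985, -0.0542,  0.0111, -0.0177],
       [-0.0003,  0.2051,  0.9787,  1.0455],
       [ 0.    ,  0.    ,  0.    ,  1.    ]])}
{'clock': 0.1, 'joint_pos': array([-1.4326,  0.3139,  0.0451,  1.3036,  0.    ,  1.4312]), 'qvel': array([ 0.0001, -0.0011,  0.0015,  0.0002,  0.0013, -0.0014]), 'tau': array([  0.0026, -48.1726,  29.9244,   0.0127,  -0.0002,   0.    ]), 'tcp_pos': array([ 0.1576, -0.5525,  0.2305]), 'orientation': array([-0.0008,  0.9904,  0.1384,  0.    ]), 'wrist_force': array([ 0.2879,  1.2174, -0.218 ]), 'ft_torque': array([ 0.0282, -0.0233,  0.0092]), 'grip_force': 0.0, 'finger_gap': 0.08557710603734578}
```

View pics/top0.png

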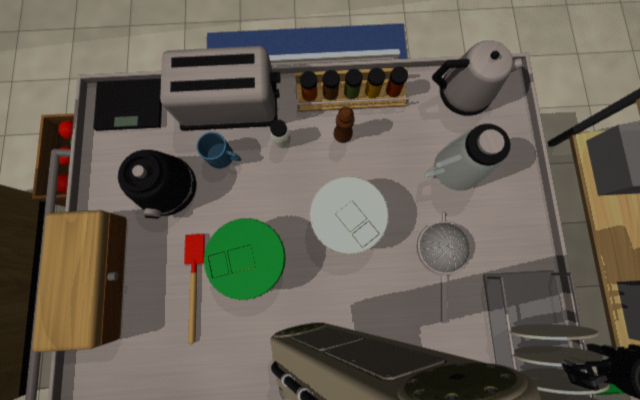

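View pics/side0.png

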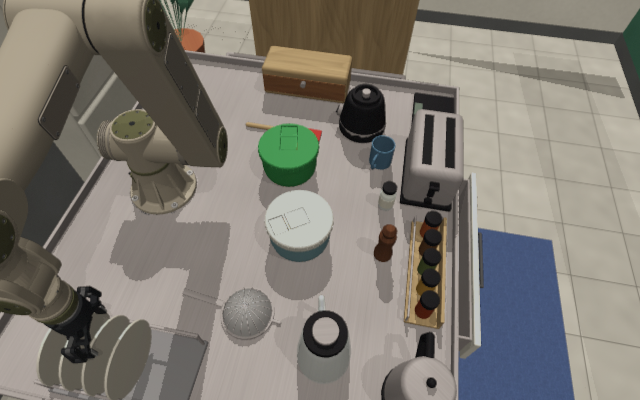

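The seam shows in both views: in the top picture the lid is centred near (349,215) and the button near (366,234); in the side picture the button is near (279,224). Next I'll triangulate these points.

```bash
cat > h.py <<'E'
import cv2,numpy as np
from workcell import imaging
np.set_printoptions(precision=4,suppress=True)
def ray(n,uv):
    p=imaging.camera_params(n);K=p["camera_matrix"];T=p["pose"]
    d=np.linalg.inv(K)@[uv[0],uv[1],1];d=T[:3,:3]@(d*[1,-1,-1]);return T[:3,3],d/np.linalg.norm(d)
def plane(n,uv,z):
    o,d=ray(n,uv);return o+d*(z-o[2])/d[2]
def tri(a,b):
    A=np.zeros((3,3));v=np.zeros(3)
    for o,d in(ray("top",a),ray("side",b)):
        P=np.eye(3)-np.outer(d,d);A+=P;v+=P@o
    return np.linalg.solve(A,v)
E
python3 - <<'E'
from h import *
c={}
for n,(u,v) in(("top",(340,200)),("side",(320,215))):
    im=cv2.imread(f"pics/{n}0.png");R=45
    hsv=cv2.cvtColor(im,cv2.COLOR_BGR2HSV)
    print(n,hsv[v,u],im[v,u])
    d=np.abs(im.astype(int)-im[v,u]).max(2)
    m=((hsv[:,:,2]>165)&(hsv[:,:,0]>60)&(hsv[:,:,0]<110)).astype(np.uint8)
    m=cv2.morphologyEx(m,cv2.MORPH_CLOSE,np.ones((5,5)))
    m=cv2.morphologyEx(m,cv2.MORPH_OPEN,np.ones((5,5)))
    k,l,st,ce=cv2.connectedComponentsWithStats(m)
    i=l[v,u];print(st[i],ce[i]);cn=cv2.findContours((l==i).astype(np.uint8),0,1)[0][0]
    e=cv2.fitEllipse(cv2.convexHull(cn));print(e);c[n]=e[0]
    x,y=map(int,e[0]);cr=im[y-45:y+45,x-45:x+45].copy()
    cr=cv2.resize(cr,None,fx=6,fy=6,interpolation=cv2.INTER_CUBIC);cv2.imwrite(f"pics/{n}c.png",cr);print("crop origin",x-45,y-45)
print(tri(c["top"],c["side"]))
for z in(.12,.125,.13,.14):print(z,plane("top",c["top"],z),plane("side",c["side"],z))
E
```

```text
top [ 49  12 166] [158 166 161]
[     0      0    640    400 256000] [319.5 199.5]Traceback (most recent call last):
  File "<stdin>", line 13, in <module>
cv2.error: OpenCV(4.12.0) /io/opencv/modules/imgproc/src/shapedescr.cpp:361: error: (-201:Incorrect size of input array) There should be at least 5 points to fit the ellipse in function 'fitEllipseNoDirect'
```

Run:
```python
from h import *
c={}
for n,(u,v) in(("top",(340,200)),("side",(320,215))):
    im=cv2.imread(f"pics/{n}0.png");I=im.astype(int)
    print(n,im[v,u])
    m=((I[:,:,1]-I[:,:,2]>1)&(I[:,:,1]-I[:,:,2]<20)&(I[:,:,1]>135)).astype(np.uint8)
    m=cv2.morphologyEx(m,cv2.MORPH_CLOSE,np.ones((3,3)))
    m=cv2.morphologyEx(m,cv2.MORPH_OPEN,np.ones((5,5)))
    k,l,st,ce=cv2.connectedComponentsWithStats(m)
    i=l[v,u];print(st[i],ce[i]);cn=cv2.findContours((l==i).astype(np.uint8),0,1)[0][0]
    e=cv2.fitEllipse(cv2.convexHull(cn));print(e);c[n]=e[0]
    x,y=map(int,e[0]);cr=im[y-45:y+45,x-45:x+45].copy()
    cr=cv2.resize(cr,None,fx=6,fy=6,interpolation=cv2.INTER_CUBIC);cv2.imwrite(f"pics/{n}c.png",cr);print("crop origin",x-45,y-45)
print(tri(c["top"],c["side"]))
for z in(.12,.125,.13,.14):print(z,plane("top",c["top"],z),plane("side",c["side"],z))
```

```text
top [158 166 161]
[ 311  177   76   76 4548] [348.6198 214.6669]
((348.62640380859375, 214.68560791015625), (75.23076629638672, 76.83951568603516), 87.44546508789062)
crop origin 303 169
side [190 197 194]
[ 266  190   66   57 2936] [298.5756 218.0763]
((298.61962890625, 218.05674743652344), (56.18313217163086, 66.09168243408203), 86.00355529785156)
crop origin 253 173
[ 0.5026 -0.0958  0.1128]
0.12 [ 0.5012 -0.0953  0.12  ] [ 0.5042 -0.0999  0.12  ]
0.125 [ 0.5004 -0.0949  0.125 ] [ 0.505  -0.1029  0.125 ]
0.13 [ 0.4997 -0.0945  0.13  ] [ 0.5058 -0.1059  0.13  ]
0.14 [ 0.4981 -0.0937  0.14  ] [ 0.5074 -0.112   0.14  ]
```

View pics/topc.png

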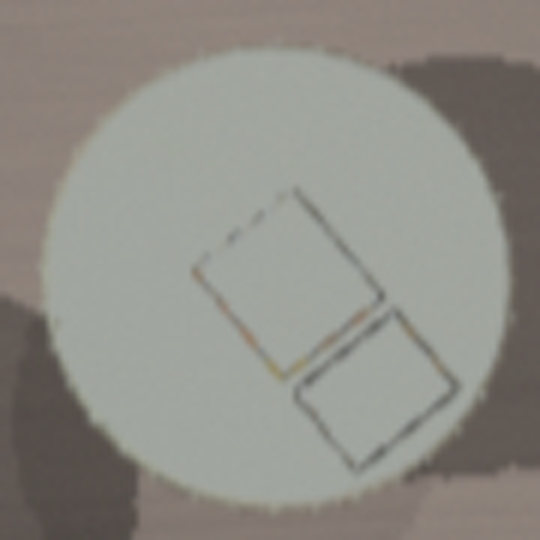

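View pics/sidec.png

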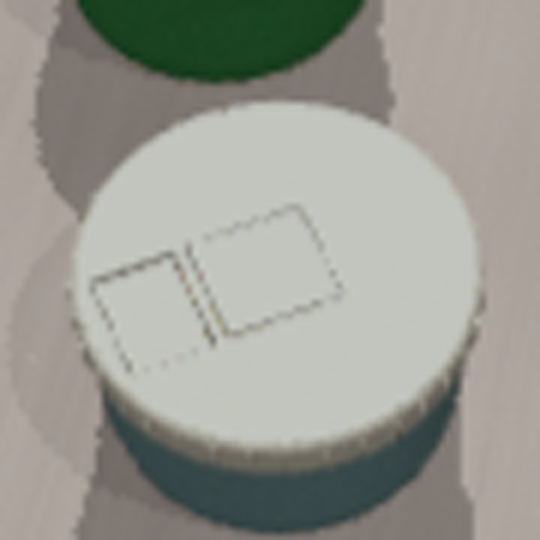

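The top crop shows the button corners at (396,312), (457,387), (358,470) and (296,390). The side crop shows them at (175,254), (93,284), (132,373) and (212,344).

Run:
```python
from h import *
from workcell import telemetry
from scipy.spatial.transform import Rotation as R
T=np.array([(396,312),(457,387),(358,470),(296,390)])/6+[303,169]
S=np.array([(175,254),(93,284),(132,373),(212,344)])/6+[253,173]
b=tri(T.mean(0),S.mean(0));print("tri",b)
for z in(.115,.12):
  bt=plane("top",T.mean(0),z);bs=plane("side",S.mean(0),z);ct=plane("top",(348.63,214.69),z);cs=plane("side",(298.6,218.06),z)
  print(z,bt,bs,[(np.linalg.norm(q),np.degrees(np.arctan2(-q[1],-q[0]))) for q in(bt-ct,bs-cs)])
s=telemetry.get_state();q=s["orientation"];M=R.from_quat(q[[1,2,3,0]])
t=(plane("top",T.mean(0),.12)+plane("side",S.mean(0),.12))/2
print("target",t,"tool shift",M.inv().apply(t-s["tcp_pos"])*1000, M.as_matrix())
for n,u in(("jug",(487,140)),("sieve",(443,245))):print(n,plane("top",u,.22 if n=="jug" else .05))
```

```text
tri [ 0.4504 -0.1354  0.118 ]
0.115 [ 0.4495 -0.1363  0.115 ] [ 0.4509 -0.1332  0.115 ] [(np.float64(0.06625629253036329), np.float64(37.7147448218675)), (np.float64(0.063739249403672), np.float64(34.64209869809698))]
0.12 [ 0.449  -0.1357  0.12  ] [ 0.4519 -0.136   0.12  ] [(np.float64(0.06590028221253932), np.float64(37.71474482186748)), (np.float64(0.06343211105659001), np.float64(34.64209869809698))]
target [ 0.4505 -0.1358  0.12  ] tool shift [ 395.8672 -320.2094  111.1218] [[ 0.9617  0.2742 -0.0002]
 [ 0.2742 -0.9617  0.0016]
 [ 0.0002 -0.0016 -1.    ]]
jug [ 0.649  -0.4328  0.22  ]
sieve [ 0.4139 -0.3529  0.05  ]
```

Emit:
step_arm:
  moves:
    - [[0, 0, -35], [0, 0, 0], 0]
    - [[25, -20, -50], [0, 0, 0], 0]
    - [[53, -43, -50], [0, 0, -0.05], 0]
    - [[81, -65, -50], [0, 0, -0.1], 0]
    - [[109, -88, -50], [0, 0, -0.15], 0]
    - [[137, -111, -50], [0, 0, -0.2], 0]
    - [[165, -133, -50], [0, 0, -0.25], 0]
    - [[193, -156, -50], [0, 0, -0.3], 0]
  grip_force: 20

```text
clock: 0.77
tcp_pos: [0.301, -0.3484, 0.281]
orientation: [-0.0, 0.958, 0.286, -0.0]
wrist_force: [0.3, -1.4, -0.0]
finger_gap: -0.0
grip_force: 0.0
```

Emit:
step_arm:
  moves:
    - [[35, -14, 0], [0, 0, -0.04], 0]
    - [[70, -28, 0], [0, 0, -0.07], 0]
    - [[105, -42, 0], [0, 0, -0.07], 0]
    - [[140, -56, 10], [0, 0, -0.07], 0]
    - [[175, -70, 25], [0, 0, -0.07], 0]
    - [[208, -83, 45], [0, 0, -0.07], 0]
    - [[230, -92, 75], [0, 0, -0.07], 0]
    - [[241, -96, 110], [0, 0, -0.07], 0]

```text
clock: 1.43
tcp_pos: [0.4522, -0.1358, 0.1714]
orientation: [0.001, 0.947, 0.32, 0.002]
wrist_force: [0.6, -0.8, -0.4]
finger_gap: 0.0
grip_force: 0.0
```

Emit:
step_arm:
  moves:
    - [[0, 0, 0], [0, 0, 0], 0]
    - [[0, 0, 0], [0, 0, 0], 0]
    - [[0, 0, 0], [0, 0, 0], 0]

```text
clock: 1.68
tcp_pos: [0.4501, -0.1385, 0.1722]
orientation: [0.0, 0.948, 0.318, 0.0]
wrist_force: [-0.2, -0.5, 0.7]
finger_gap: 0.0002
grip_force: 0.0
```

Run:
```python
from h import *
A=[]
for n,(x,y) in(("top",(355,220)),("side",(290,215))):
    im=cv2.imread and imaging.read_camera(n)[:,:,::-1]
    A.append(cv2.resize(im[y-65:y+65,x-65:x+65],None,fx=3,fy=3,interpolation=cv2.INTER_CUBIC))
cv2.imwrite("pics/hover.png",np.hstack(A))
```

```text
(no output)
```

View pics/hover.png

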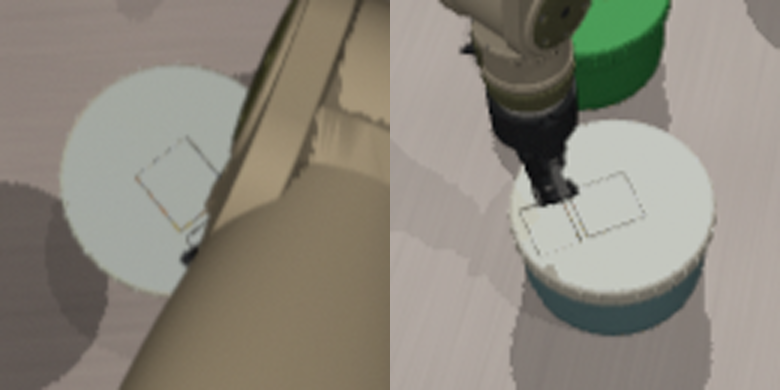

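The hand hovers above the button, with the tip about 50 mm over the button in the side view at crop (553,195). Next is a gentle descent.

Emit:
step_arm:
  moves:
    - [[2, -2, 15], [0, 0, 0], 0]
    - [[2, -2, 30], [0, 0, 0], 0]
    - [[2, -2, 40], [0, 0, 0], 0]
    - [[2, -2, 45], [0, 0, 0], 0]
    - [[2, -2, 47], [0, 0, 0], 0]
    - [[2, -2, 48], [0, 0, 0], 0]
    - [[2, -2, 48], [0, 0, 0], 0]
    - [[2, -2, 48], [0, 0, 0], 0]

```text
clock: 2.45
tcp_pos: [0.4508, -0.1355, 0.124]
orientation: [0.0, 0.948, 0.318, 0.0]
wrist_force: [0.3, -0.1, 0.7]
finger_gap: 0.0001
grip_force: 0.0
```

Emit:
step_arm:
  moves:
    - [[0, 0, 1], [0, 0, 0], 0]
    - [[0, 0, 2], [0, 0, 0], 0]
    - [[0, 0, 3], [0, 0, 0], 0]
    - [[0, 0, 4], [0, 0, 0], 0]
    - [[0, 0, 4], [0, 0, 0], 0]
    - [[0, 0, 4], [0, 0, 0], 0]

```text
clock: 2.95
tcp_pos: [0.4502, -0.1351, 0.1192]
orientation: [-0.0, 0.948, 0.318, -0.0]
wrist_force: [0.3, -0.6, 0.7]
finger_gap: 0.0001
grip_force: 0.0
```

Emit:
step_arm:
  moves:
    - [[0, 0, 0.5], [0, 0, 0], 0]
    - [[0, 0, 1], [0, 0, 0], 0]
    - [[0, 0, 1.5], [0, 0, 0], 0]
    - [[0, 0, 2], [0, 0, 0], 0]
    - [[0, 0, 2], [0, 0, 0], 0]
    - [[0, 0, 2], [0, 0, 0], 0]

```text
clock: 3.45
tcp_pos: [0.4503, -0.1352, 0.1174]
orientation: [0.0, 0.948, 0.318, 0.0]
wrist_force: [-0.3, 0.8, 0.7]
finger_gap: -0.0001
grip_force: 0.6
```

Emit:
step_arm:
  moves:
    - [[0, 0, 0.5], [0, 0, 0], 0]
    - [[0, 0, 1], [0, 0, 0], 0]
    - [[0, 0, 1.5], [0, 0, 0], 0]
    - [[0, 0, 2], [0, 0, 0], 0]
    - [[0, 0, 2], [0, 0, 0], 0]
    - [[0, 0, 2], [0, 0, 0], 0]

```text
clock: 3.95
tcp_pos: [0.4504, -0.1352, 0.1152]
orientation: [0.0, 0.948, 0.318, 0.0]
wrist_force: [-1.1, 0.6, 2.7]
finger_gap: -0.0001
grip_force: 1.3
```

Emit:
step_arm:
  moves:
    - [[0, 0, 0.5], [0, 0, 0], 0]
    - [[0, 0, 1], [0, 0, 0], 0]
    - [[0, 0, 1.5], [0, 0, 0], 0]
    - [[0, 0, 2], [0, 0, 0], 0]
    - [[0, 0, 2.5], [0, 0, 0], 0]
    - [[0, 0, 2.5], [0, 0, 0], 0]
    - [[0, 0, 2.5], [0, 0, 0], 0]

```text
clock: 4.53
tcp_pos: [0.4504, -0.1352, 0.1128]
orientation: [0.0, 0.948, 0.318, 0.0]
wrist_force: [-1.6, 1.0, 4.1]
finger_gap: 0.0001
grip_force: 1.9
```

Run:
```python
from h import *
im=imaging.read_camera("side")[:,:,::-1]
cv2.imwrite("pics/press.png",cv2.resize(im[150:280,225:355],None,fx=4,fy=4,interpolation=cv2.INTER_CUBIC))
```

```text
(no output)
```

View pics/press.png

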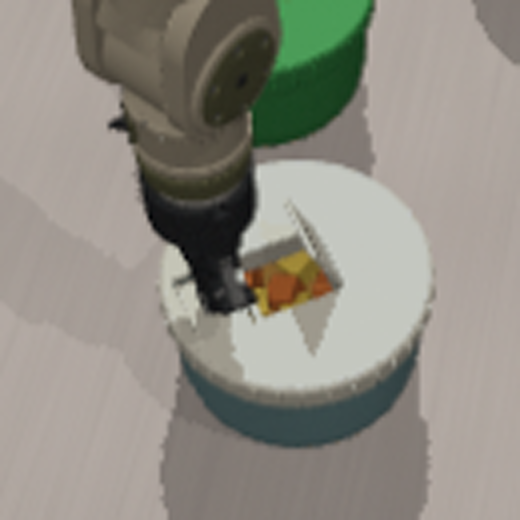

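The flap stands up and the tub's contents show at crop (290,285). I'll retreat straight up, and outward once clear.

Emit:
step_arm:
  moves:
    - [[0, 0, -3], [0, 0, 0], 0]
    - [[0, 0, -10], [0, 0, 0], 0]
    - [[0, 0, -25], [0, 0, 0], 0]
    - [[-10, 0, -50], [0, 0, 0], 0]
    - [[-35, 10, -80], [0, 0, 0], 0]
    - [[-65, 25, -110], [0, 0, 0], 0]
    - [[-95, 40, -135], [0, 0, 0], 0]
    - [[-125, 60, -150], [0, 0, 0], 0]

```text
clock: 5.25
tcp_pos: [0.3866, -0.2583, 0.2657]
orientation: [0.001, 0.948, 0.319, 0.001]
wrist_force: [0.4, -0.3, 0.3]
finger_gap: -0.0002
grip_force: 0.0
```

Emit:
step_arm:
  moves:
    - [[-10, 20, 0], [0, 0, 0], 0]
    - [[-20, 40, 0], [0, 0, 0], 0]
    - [[-20, 40, 0], [0, 0, 0], 0]
    - [[-20, 40, 0], [0, 0, 0], 0]
    - [[-20, 40, 0], [0, 0, 0], 0]

```text
clock: 5.67
tcp_pos: [0.3949, -0.3011, 0.2622]
orientation: [-0.001, 0.948, 0.318, -0.0]
wrist_force: [0.1, -0.0, 0.2]
finger_gap: -0.0001
grip_force: 0.0
```

Run:
```python
from h import *
A=[]
for n,(x,y) in(("top",(355,220)),("side",(290,215))):
    im=imaging.read_camera(n)[:,:,::-1]
    A.append(cv2.resize(im[y-65:y+65,x-65:x+65],None,fx=3,fy=3,interpolation=cv2.INTER_CUBIC))
cv2.imwrite("pics/end.png",np.hstack(A))
```

```text
(no output)
```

View pics/end.png

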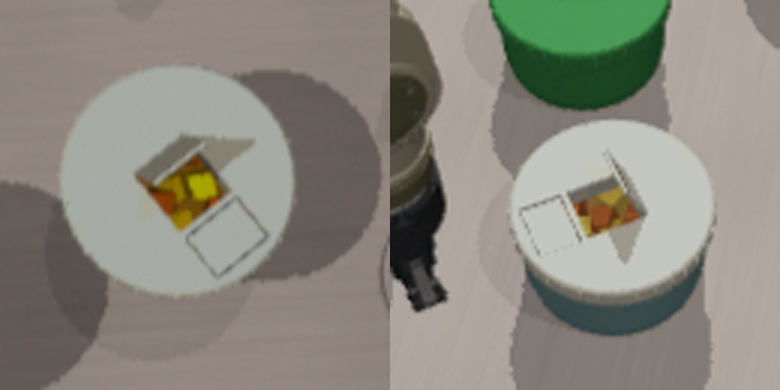

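The flap is fully open (top crop around (190,180)), the button is up at (228,237), the tub hasn't moved, and the hand is clear.

```bash
python3 -c "
from workcell import env
print(env.hand_in())"
```

```text
the job is handed in; nothing more can be done
None
```

I pressed the release button with about 4 N and the flap sprang open; the last pictures showed the button back up, the tub where it was and the hand clear, and I handed the job in at about 6 s (no verdict was returned).

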